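# Load the masking frame on its register pins and close the exposure frame

## Robot

A 6-joint arm with a two-finger parallel gripper is mounted at the origin on the work surface. World frame = base frame: x ahead of the robot, y to its left, z up, the work surface at z = 0. Lengths are in mm, angles in rad, forces in N, time in s.
With the tool pointing down it reaches from about 275 to 1000 mm from the base axis. Payload 8.4 kg.
Tool frame: the origin (TCP) lies between the finger pads; the fingertips stand 8 mm ahead of it and the grasp point (between the pads) lies 11 mm behind it (tcp_to_tips is the distance from the TCP to the fingertips, in mm); z points along the fingers, y is the line along which they close (so a half turn about z gives the same grasp; the last joint's range is limited). The gripper opens to 85 mm and grips with 20 to 120 N. Pads are 22 mm wide; open, the fingers measure 114 mm over their backs; the gripper's body (76 mm by 85 mm) begins 54 mm behind the grasp point. The pads swing forward as they close: fully open they stand 13 mm farther back than shut.
Start: joints at [-1.209, 0.353, 1.633, -0, 1.155, -0.002], TCP at [222.391, -584.098, 239.281] pointing down, gripper open.
Joint ranges: [-2.63, 2.63], [-0.92, 2.1], [0.06, 2.66], [-1.3, 4.44], [0, 2.69], [-3.02, 3.02]. Speed limits (rad/s): [2.22, 2.22, 2.79, 3.14, 3.14, 3.14].

## Interface

Orientations are given as [roll, pitch, yaw] about the fixed x, y, z axes, in that order (R = Rz(yaw) Ry(pitch) Rx(roll)).
In Python, from rig import * gives the robot as it stands.
- The arm moves only by the tool step_arm, never from a script. Its argument "motion" is a list of rows, each an object with "claw": the finger opening in mm, from 0 to 85.4; "delta_pos": the shift along the tool's x, y, z in mm, a list of three; "turn": the turn about the tool's z in rad. In form: [{"claw": claw, "delta_pos": [dx, dy, dz], "turn": turn}, ...]. A call has 1 to 8 rows; each row shifts and turns the commanded pose from where the row before left it, along the tool's axes as they then stand; what a row does not reach is not made up. A row lasts 1/12 s, in which the tool goes at most 41.7 mm and 7.16 degrees, less where a joint would pass 70% of its speed; a pose out of reach is approached as far as the arm can. A call is refused whole if a number of a shift passes 41.7 or a number of a turn 0.125, either way. A call with a gripper value outside its range is refused whole. The fingers move at their own pace and stop on an object; "force" is the grip in N (left out, the last holds). Time passes only in rows, so rows that do not move let the fingers close. It gives the time, the measured TCP pose, the force, the opening and the grip force at its end, in the units of the state.
- sense(): the state, without advancing time (a new reading comes with each control period).
- grab_frame(name): name is "scene" or "top"; returns a dict with "img" (420x560x3 uint8, red, green, blue), "vertical_fov" (degrees; the focal length in pixels is half the picture's height over the tangent of half this angle, whatever the lens; pixels are square), "cx", "cy" (the principal point, pixels), "R" (3x3) and "t" (3): a world point X has camera coordinates R X + t. Camera axes: x right, y down, z forward; pixel columns grow to the right and rows downward; lengths in mm; the calibration is good to about 2 mm. A picture is of the moment at which its call begins. There is no depth.
- sign_off(): hands the job in; it is judged then, once.
The state is a dict: "clock": time; "qpos": joint angles; "qvel": joint speeds; "joint_efforts": joint torques, N m; "eef_pos": TCP position; "tcp_rot": TCP orientation; "contact_force": force on the tool from outside, world axes, zero at the start; "wrist_torque": the same for the moment, N m; "opening": opening from 0.0 (shut) to 1.0 (fully open); "grasp_force": force on a finger pad.
Only numpy, scipy, OpenCV 4.12 (cv2) and the standard library are available. Lean on these libraries where they do the work, as an engineer would, in place of code of your own. Each camera call takes 0.05 s, during which the arm holds its last target. There are 200 camera calls.

## Task

Set up the exposure: fit the loose black masking frame over the three register pins in the open exposure frame, turned so that all three holes go on and it lies flat on the bed. Then swing the glass lid over and lower it gently, without letting it drop, until it is fully shut on the rim. Let go, and leave the other things on the table where they are.

Things in the scene. Friction and masses are not known exactly. Their poses are not given: they have to be found in the camera images.
- mask_center (a point): Loose black plastic masking frame, flat on the table: 130 mm (its x) by 190 mm (y), 8 mm thick, 0.17 kg. Two through windows (82 mm in x, 55 mm in y) side by side along y; between them a solid bar 24 mm wide in y. Rim 24 mm wide on the long sides, 28 mm at the ends. Point: centre of the middle bar, half-way up; z up. Two holes at the -y end, one at the +y end: it fits one way round only.
- hole1 (a point): Centre of a round 13 mm through hole in the masking frame, at x = +45, y = -81 mm from mask_center, half-way up its 8 mm thickness; it goes on pin1.
- hole2 (a point): Centre of the masking frame's 13 mm hole at x = -45, y = -81 mm from mask_center, half-way up; it goes on pin2.
- hole3 (a point): Centre of the masking frame's 13 mm hole at x = 0, y = +81 mm from mask_center, half-way up; it goes on pin3.
- bed (a point): Centre of the flat cork bed of the exposure frame, a fixed wooden tray 200 mm front to back (its x, towards the hinged back) by 250 mm (y, along the hinge). Bed 25 mm above the table; around it a rim 15 mm wide, 15 mm above the bed. z up. When fitted, the masking frame's axes lie along these and its centre is 4 mm above this point. The sheet lying on the bed is paper-thin.
- pin1 (a point): Foot, at bed level, of the upright steel register pin at x = +45, y = -81 mm from bed. All three pins are 10 mm thick and 11.5 mm high, the upper 3 mm tapering to 5.6 mm across.
- pin2 (a point): Foot, at bed level, of the register pin at x = -45, y = -81 mm from bed.
- pin3 (a point): Foot, at bed level, of the register pin at x = 0, y = +81 mm from bed.
- lid (a joint): Angle of the exposure frame's glazed lid (rad): 0 = shut, resting on the rim; 1.57 = upright; it starts leaning back at 1.70 to 1.80; its stop is at 1.85. About 0.7 kg. Stiff hinges hold it near upright, but once well forward of upright it falls shut by itself if let go (moment about 0.7 N m when nearly shut, hinge friction 0.22 N m, damping 0.2 N m s).
- lid_hinge (a point): Middle of the lid's hinge axis, on the outer top edge of the tray's back, 40 mm above the table; the axis runs along its y. The lid is an aluminium frame, 14 mm thick, with a glass pane, 250 mm along the hinge; its free edge is 200 mm from the axis.
- lid_pull (a point): Middle of the round steel pull bar on the lid's free edge: 10 mm thick, parallel to the hinge, legs 80 mm apart, standing 35 mm off the edge in the plane of the lid. With the lid shut it is 235 mm in front of the hinge axis, 7 mm above it and 47 mm above the table, its x points to the hinge and its z up; it turns with the lid.
- spray_bottle: Bystander, not to be disturbed: clear spray bottle with a yellow trigger head, 70 mm across, 215 mm tall; origin at the centre of its underside.
- drink_can: Bystander, not to be disturbed: closed drink can, 66 mm across, 120 mm tall; origin at the centre of its underside.
- tub: Bystander, not to be disturbed: open translucent plastic tub, 92 mm across, 100 mm tall; origin at the centre of its underside.
- foam_brush: Bystander, not to be disturbed: foam brush lying flat, wooden handle, 175 mm long, 17 mm high; origin at the underside of the white ferrule; x points to the foam end.
- brayer: Bystander, not to be disturbed: rubber ink roller with a wooden handle, lying, 175 mm long and 118 mm wide, 36 mm high; origin under the rubber roller; x points to the handle's end.
- amber_bottle: Bystander, not to be disturbed: amber bottle with black cap, 62 mm across, 130 mm tall; origin at the centre of its underside.
- glass_weight: Bystander, not to be disturbed: square glass paperweight, 70 x 70 x 22 mm; origin at the centre of its underside.
Mind the look-alikes: they are no part of the job. Of the things shaped like the part that bears mask_center, the black one is meant.

How it is judged (in metres and radians):
On the way, in this order (a step that is already met when the one before it is completed fails the run):
1. the masking frame lies flat on the bed with all three holes on their pins, while the lid is still open (horizontal distance between hole1 and pin1 below 0.0045 m and horizontal distance between hole2 and pin2 below 0.0045 m and horizontal distance between hole3 and pin3 below 0.0045 m and z of each of hole1, hole2, hole3 in the frame of bed below 0.0065 m and value of joint lid above 1 rad), for 0.2 s.
2. the lid is shut on the rim (value of joint lid below 0.025 rad), for 0.2 s.
At the end, for the whole second after the job is handed in: The masking frame is on the three pins (each hole's centre within 4.5 mm of its pin's axis, and no more than 2.5 mm higher than when flat on the bed), and the lid is shut (angle below 0.025 rad) (horizontal distance between hole1 and pin1 below 0.0045 m and horizontal distance between hole2 and pin2 below 0.0045 m and horizontal distance between hole3 and pin3 below 0.0045 m and z of each of hole1, hole2, hole3 in the frame of bed below 0.0065 m and value of joint lid below 0.025 rad); the robot touches nothing.
It fails at once if the lid drops or slams: it closes faster than 1.6 rad/s in the last 0.5 rad (value of joint lid below 0.5 rad and velocity of joint lid below -1.6 rad/s).
It fails at once if a bystander is shifted by more than 3 cm (distance of any of spray_bottle, drink_can, tub, foam_brush, brayer, amber_bottle, glass_weight from where it was at the start of the episode above 0.03 m).
It also fails if it takes over 64 s, if anything falls off the work surface, if the arm or the gripper's body presses on something with over 40 N, if the wrist force passes 120 N, or if a joint passes its speed limit or range.

## Working session

There is one attempt and no reset: what is moved stays moved. The work goes in short steps, Python scripts to look and compute and a tool call to move; the robot and the scene stay as the last step left them, time stands still between calls to the robot, and variables do not carry over. Pictures are saved under pics/ and viewed, at most 10 in all, crops included, and the job is handed in when it is done.

Besides the shell and the picture viewer there is one more tool, called as name(argument=value, ...), one argument or row to a line, values as JSON. step_arm: Moves the arm, as the interface text tells. Its arguments: {"type":"object","properties":{"motion":{"type":"array","items":{"type":"object","properties":{"claw":{"type":"number"},"delta_pos":{"type":"array","items":{"type":"number"}},"turn":{"type":"number"}}}},"force":{"type":"number"}},"required":["motion"]}

```bash
mkdir -p pics; ls; cat > h.py <<'E'
from rig import *
import numpy as np, cv2
def cam(n):
    f=grab_frame(n); im=f["img"]; h=im.shape[0]
    fl=h/2/np.tan(np.radians(f["vertical_fov"])/2)
    K=np.array([[fl,0,f["cx"]],[0,fl,f["cy"]],[0,0,1]])
    return im[:,:,::-1].copy(),K,np.array(f["R"]),np.array(f["t"])
def ray(K,R,t,uv,z):
    d=R.T@np.linalg.inv(K)@np.array([uv[0],uv[1],1.]); c=-R.T@t
    return c+d*(z-c[2])/d[2]
def proj(K,R,t,X):
    p=K@(R@np.array(X,float)+t); return p[:2]/p[2]
E
python3 - <<'E'
from h import *
for n in ("scene","top"):
    im,K,R,t=cam(n); cv2.imwrite(f"pics/{n}0.png",im)
    np.savez(f"{n}.npz",K=K,R=R,t=t); print(n,K[0,0],K[:2,2],-R.T@t,R.round(3).tolist())
print(sense())
E
```

```text
pics
scene 462.2127260974327 [277.46241006 211.28647846] [1715.35874844 -503.59798379  991.31242881] [[0.396, 0.918, 0.01], [0.544, -0.225, -0.808], [-0.74, 0.325, -0.589]]
top 463.0932657221049 [286.66004581 208.86013332] [ 392.04446512   -6.58447229 1644.81718929] [[0.018, -1.0, 0.003], [-0.995, -0.018, -0.093], [0.093, -0.001, -0.996]]
{'clock': 0.1, 'qpos': array([-1.20942059e+00,  3.53580052e-01,  1.63406665e+00, -4.55934306e-05,
        1.15519565e+00, -2.41058123e-03]), 'qvel': array([-0.00032957, -0.0007206 , -0.00017489,  0.00181099, -0.00074676,
       -0.0005838 ]), 'joint_efforts': array([-1.38100018e-03, -6.06362844e+01, -3.42820108e+01, -1.54194277e-04,
        4.05205952e-03, -1.85373773e-05]), 'eef_pos': array([ 222.21678153, -583.71197055,  238.63307434]), 'tcp_rot': array([-3.14034286e+00,  3.86765923e-05,  3.63804778e-01]), 'contact_force': array([0.5608712 , 0.35519026, 0.27876785]), 'wrist_torque': array([-0.00178155, -0.02782774, -0.01910308]), 'grasp_force': 0.0, 'opening': 1.003818190149537}
```

```bash
python3 -c "
import cv2
for n in ('scene','top'):
    im=cv2.imread(f'pics/{n}0.png'); cv2.imwrite(f'pics/{n}0b.png',cv2.resize(im,(800,600),interpolation=cv2.INTER_CUBIC))"
```

```text
(no output)
```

View pics/scene0b.png

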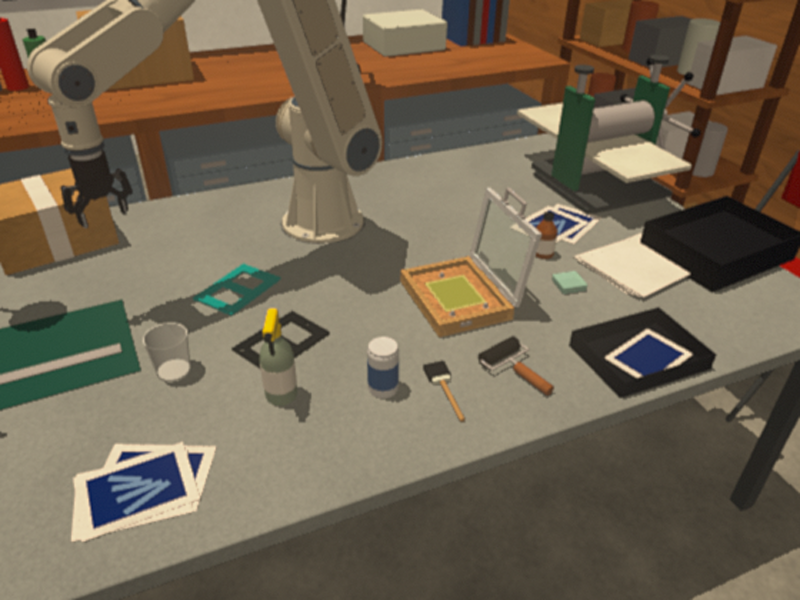

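View pics/top0b.png

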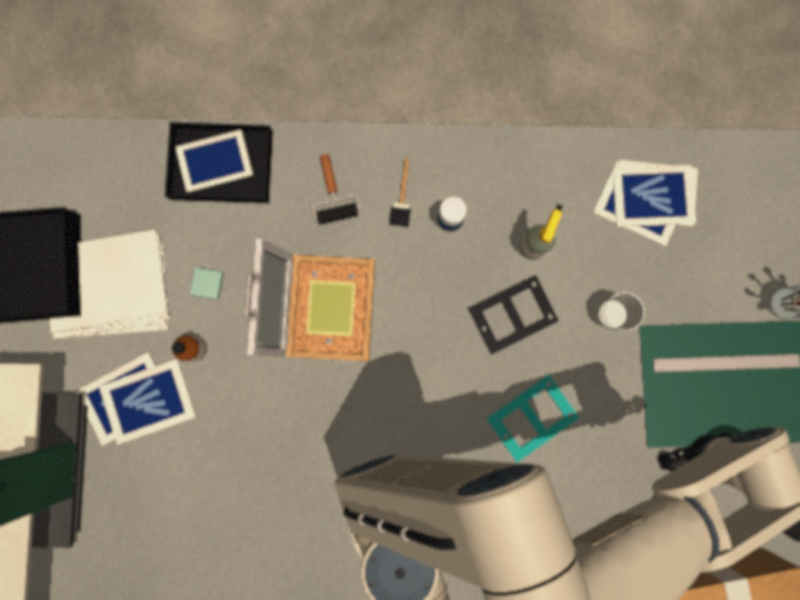

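The top view shows the mask at (512,314), the tray at (330,308) with its hinge on the left (+y) side, and the pins as two at the top and one at the bottom. Next I'll look at rectified crops to get the measurements.

```bash
python3 - <<'E'
from h import *
d=np.load("top.npz"); K,R,t=d["K"],d["R"],d["t"]; im=cv2.imread("pics/top0.png")
s=1/1.4
for uv in [(512*s,314*s)]: print("mask",ray(K,R,t,uv,8))
print("tray",ray(K,R,t,(330*.7,308*.7),25), K)
def rect(z,xc,yc,half,px):
    # output col right=-y, row down=-x
    n=int(2*half*px)
    src=[[0,0],[n,0],[n,n],[0,n]]
    W=[(xc+half,yc+half,z),(xc+half,yc-half,z),(xc-half,yc-half,z),(xc-half,yc+half,z)]
    H=cv2.getPerspectiveTransform(np.float32(src),np.float32([proj(K,R,t,w) for w in W]))
    return cv2.warpPerspective(im,H,(n,n),flags=cv2.INTER_CUBIC|cv2.WARP_INVERSE_MAP)
m=ray(K,R,t,(512*.7,314*.7),8); b=ray(K,R,t,(330*.7,308*.7),25)
a=rect(8,round(m[0]),round(m[1]),130,400/260); c=rect(25,round(b[0]),round(b[1]),150,400/300)
print(round(m[0]),round(m[1]),round(b[0]),round(b[1]))
cv2.imwrite("pics/rect.png",cv2.convertScaleAbs(np.hstack([a[:400,:400],c[:400,:400]]),alpha=1.5))
# mask blob
g=im.max(axis=2); sub=(g<62).astype(np.uint8); k=np.zeros_like(sub); k[188:252,322:396]=sub[188:252,322:396]
n,l,st,ce=cv2.connectedComponentsWithStats(k); i=1+st[1:,4].argmax()
ct=cv2.findContours((l==i).astype(np.uint8),cv2.RETR_EXTERNAL,cv2.CHAIN_APPROX_NONE)[0][0].reshape(-1,2)
P=np.float32([ray(K,R,t,p,8)[:2] for p in ct]); print(st[i],cv2.minAreaRect(P), cv2.boxPoints(cv2.minAreaRect(P)))
E
```

```text
mask [ 495.5694845  -289.20070085    8.        ]
tray [516.55980811 186.40630241  25.        ] [[463.09326572   0.         286.66004581]
 [  0.         463.09326572 208.86013332]
 [  0.           0.           1.        ]]
511 -263 517 186
[329 194  60  52 732] ((511.5599365234375, -265.3074645996094), (118.65291595458984, 179.66830444335938), 27.37000274658203) [[ 417.5748  -212.80414]
 [ 500.17462 -372.35968]
 [ 605.54504 -317.8108 ]
 [ 522.94525 -158.25525]]
```

View pics/rect.png

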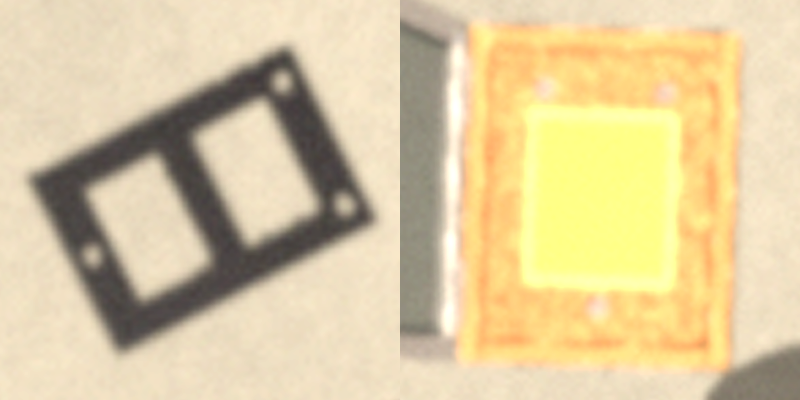

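```bash
cat >> h.py <<'E'
def plan(x,y,z,yawdeg):
    s=sense(); p=s["eef_pos"]; yw=s["tcp_rot"][2]; d=np.array([x,y,z])-p; a=np.radians(yawdeg)
    turn=-((a-yw+np.pi)%(2*np.pi)-np.pi)
    print("clk",round(s["clock"],2),"p",p.round(1),"yaw",round(np.degrees(yw),2),"F",s["contact_force"].round(1),"op",round(s["opening"]*85.4,1),"gf",round(s["grasp_force"],1))
    print("turn first",round(turn,4),"then d",(np.array([d[0]*np.cos(a)+d[1]*np.sin(a),d[0]*np.sin(a)-d[1]*np.cos(a),-d[2]])).round(1))
E
python3 -c "
from h import *
plan(511.4,-265,110,26.9)"
```

```text
clk 0.1 p [ 222.2 -583.7  238.6] yaw 20.84 F [0.6 0.4 0.3] op 85.7 gf 0.0
turn first -0.1057 then d [ 402.1 -153.4  128.6]
```

step_arm(
  motion=[
    {"claw":60,"turn":-0.1057},
    {"claw":60,"delta_pos":[33.5,-12.8,0]},
    {"claw":60,"delta_pos":[33.5,-12.8,0]},
    {"claw":60,"delta_pos":[33.5,-12.8,0]},
    {"claw":60,"delta_pos":[33.5,-12.8,0]},
    {"claw":60,"delta_pos":[33.5,-12.8,0]},
    {"claw":60,"delta_pos":[33.5,-12.8,0]},
    {"claw":60,"delta_pos":[33.5,-12.8,0]},
  ],
  force=40,
)

```text
schema error: expected keys claw, delta_pos, turn
```

step_arm(
  motion=[
    {"claw":60,"delta_pos":[33.5,-12.8,10]},
    {"claw":60,"delta_pos":[33.5,-12.8,20]},
    {"claw":60,"delta_pos":[33.5,-12.8,20]},
    {"claw":60,"delta_pos":[33.5,-12.8,20]},
    {"claw":60,"delta_pos":[33.5,-12.8,20]},
    {"claw":60,"delta_pos":[0,0,30]},
    {"claw":60,"delta_pos":[0,0,10]},
    {"claw":60,"delta_pos":[0,0,0]},
  ],
)

```text
schema error: expected keys claw, delta_pos, turn
```

```bash
python3 -c "
from h import *
plan(511.4,-265,11,26.9)"
```

```text
clk 0.1 p [ 222.2 -583.7  238.6] yaw 20.84 F [0.6 0.4 0.3] op 85.7 gf 0.0
turn first -0.1057 then d [ 402.1 -153.4  227.6]
```

All three keys are needed in every row.

step_arm(
  motion=[
    {"claw":60,"delta_pos":[0,0,0],"turn":-0.1057},
    {"claw":60,"delta_pos":[33.5,-12.8,0],"turn":0},
    {"claw":60,"delta_pos":[33.5,-12.8,0],"turn":0},
    {"claw":60,"delta_pos":[33.5,-12.8,0],"turn":0},
    {"claw":60,"delta_pos":[33.5,-12.8,0],"turn":0},
    {"claw":60,"delta_pos":[33.5,-12.8,0],"turn":0},
    {"claw":60,"delta_pos":[33.5,-12.8,0],"turn":0},
    {"claw":60,"delta_pos":[33.5,-12.8,0],"turn":0},
  ],
  force=40,
)

```text
clock: 0.77
eef_pos: [391.7, -396.5, 239.1]
tcp_rot: [-3.141, 0.0, 0.469]
contact_force: [1.1, -0.2, 1.3]
opening: 0.704
grasp_force: 0.0
```

step_arm(
  motion=[
    {"claw":60,"delta_pos":[33.5,-12.8,10],"turn":0},
    {"claw":60,"delta_pos":[33.5,-12.8,20],"turn":0},
    {"claw":60,"delta_pos":[33.5,-12.8,20],"turn":0},
    {"claw":60,"delta_pos":[33.5,-12.8,20],"turn":0},
    {"claw":60,"delta_pos":[33.5,-12.8,20],"turn":0},
    {"claw":60,"delta_pos":[0,0,30],"turn":0},
    {"claw":60,"delta_pos":[0,0,10],"turn":0},
    {"claw":60,"delta_pos":[0,0,0],"turn":0},
  ],
)

```text
clock: 1.43
eef_pos: [509.3, -264.0, 106.5]
tcp_rot: [-3.137, 0.004, 0.471]
contact_force: [-0.4, 0.1, 0.2]
opening: 0.698
grasp_force: 0.0
```

```bash
python3 -c "
from h import *
plan(511.4,-265,11,26.9)"
```

```text
clk 1.43 p [ 509.3 -264.   106.5] yaw 26.96 F [-0.4  0.1  0.2] op 59.6 gf 0.0
turn first 0.001 then d [ 1.4  1.8 95.5]
```

step_arm(
  motion=[
    {"claw":60,"delta_pos":[1.4,1.8,20],"turn":0},
    {"claw":60,"delta_pos":[0,0,25],"turn":0},
    {"claw":60,"delta_pos":[0,0,25],"turn":0},
    {"claw":60,"delta_pos":[0,0,14],"turn":0},
    {"claw":60,"delta_pos":[0,0,5],"turn":0},
    {"claw":60,"delta_pos":[0,0,3],"turn":0},
    {"claw":60,"delta_pos":[0,0,0],"turn":0},
    {"claw":60,"delta_pos":[0,0,0],"turn":0},
  ],
)

```text
clock: 2.1
eef_pos: [514.1, -267.1, 18.7]
tcp_rot: [3.14, -0.001, 0.469]
contact_force: [-0.0, 0.4, 0.9]
opening: 0.705
grasp_force: 0.0
```

```bash
python3 - <<'E'
from h import *
plan(511.4,-265,10,26.9)
im,K,R,t=cam("scene"); u,v=map(int,proj(K,R,t,(511,-265,8))); print(u,v)
c=im[max(0,v-60):v+60,u-80:u+80]; cv2.imwrite("pics/g1.png",cv2.resize(c,None,fx=5,fy=5,interpolation=cv2.INTER_CUBIC))
E
```

```text
clk 2.1 p [ 514.1 -267.1   18.7] yaw 26.86 F [-0.   0.4  0.9] op 60.2 gf 0.0
turn first -0.0006 then d [-1.5 -3.1  8.7]
197 236
```

View pics/g1.png

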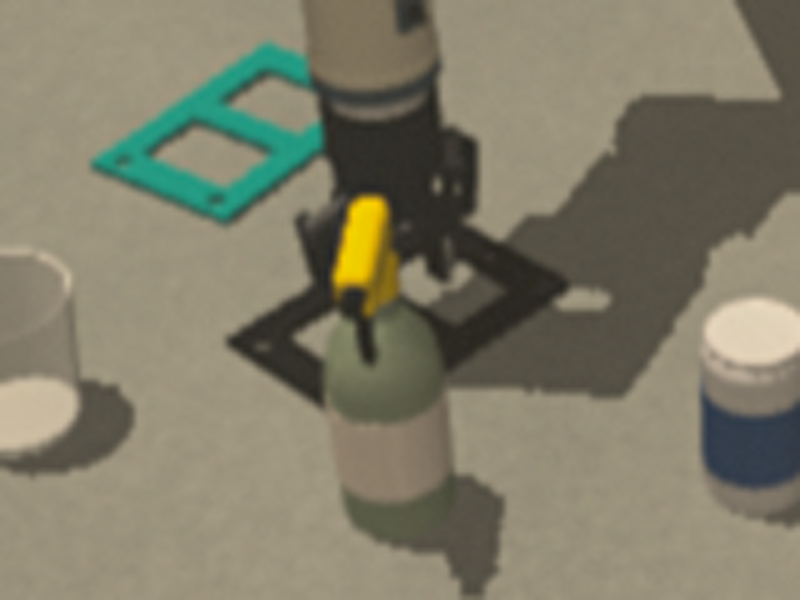

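step_arm(
  motion=[
    {"claw":60,"delta_pos":[-1.5,-2.3,4],"turn":0},
    {"claw":60,"delta_pos":[0,0,3],"turn":0},
    {"claw":60,"delta_pos":[0,0,0],"turn":0},
  ],
)

```text
clock: 2.4
eef_pos: [510.7, -264.6, 10.1]
tcp_rot: [-3.141, 0.0, 0.47]
contact_force: [0.2, -0.1, -0.0]
opening: 0.701
grasp_force: 0.0
```

step_arm(
  motion=[
    {"claw":10,"delta_pos":[0,0,0],"turn":0},
    {"claw":10,"delta_pos":[0,0,0],"turn":0},
    {"claw":10,"delta_pos":[0,0,0],"turn":0},
    {"claw":10,"delta_pos":[0,0,0],"turn":0},
    {"claw":10,"delta_pos":[0,0,0],"turn":0},
    {"claw":10,"delta_pos":[0,0,0],"turn":0},
  ],
)

```text
clock: 2.9
eef_pos: [511.5, -265.0, 10.7]
tcp_rot: [3.141, -0.001, 0.469]
contact_force: [0.0, 0.0, 5.2]
opening: 0.264
grasp_force: 39.6
```

step_arm(
  motion=[
    {"claw":10,"delta_pos":[0,0,-10],"turn":0},
    {"claw":10,"delta_pos":[0,0,-25],"turn":0},
    {"claw":10,"delta_pos":[0,0,-30],"turn":0},
    {"claw":10,"delta_pos":[0,0,-30],"turn":0},
    {"claw":10,"delta_pos":[0,0,-10],"turn":0},
    {"claw":10,"delta_pos":[8,-15.3,-5],"turn":0},
    {"claw":10,"delta_pos":[16,-30.6,0],"turn":0},
    {"claw":10,"delta_pos":[16,-30.6,0],"turn":0},
  ],
  force=60,
)

```text
clock: 3.57
eef_pos: [511.9, -178.3, 120.6]
tcp_rot: [3.141, -0.0, 0.467]
contact_force: [1.0, 0.0, -1.7]
opening: 0.253
grasp_force: 59.1
```

step_arm(
  motion=[
    {"claw":10,"delta_pos":[16,-30.6,0],"turn":0},
    {"claw":10,"delta_pos":[16,-30.6,0],"turn":0},
    {"claw":10,"delta_pos":[16,-30.6,0],"turn":0},
    {"claw":10,"delta_pos":[8,-15.3,0],"turn":0},
    {"claw":10,"delta_pos":[0,0,0],"turn":-0.062},
    {"claw":10,"delta_pos":[0,0,0],"turn":-0.1},
    {"claw":10,"delta_pos":[0,0,0],"turn":-0.1},
    {"claw":10,"delta_pos":[0,0,0],"turn":-0.1},
  ],
)

```text
clock: 4.23
eef_pos: [513.0, -57.3, 119.9]
tcp_rot: [-3.141, 0.001, 0.837]
contact_force: [-0.7, -0.1, -1.3]
opening: 0.253
grasp_force: 59.2
```

step_arm(
  motion=[
    {"claw":10,"delta_pos":[0,0,0],"turn":-0.1},
    {"claw":10,"delta_pos":[0,0,0],"turn":-0.1},
    {"claw":10,"delta_pos":[0,0,0],"turn":-0.1},
    {"claw":10,"delta_pos":[0,0,0],"turn":-0.1},
    {"claw":10,"delta_pos":[0,0,0],"turn":-0.1},
    {"claw":10,"delta_pos":[0,0,0],"turn":-0.1},
    {"claw":10,"delta_pos":[0,0,0],"turn":-0.1},
    {"claw":10,"delta_pos":[0,0,0],"turn":0},
  ],
)

```text
clock: 4.9
eef_pos: [513.0, -57.6, 119.9]
tcp_rot: [-3.14, -0.0, 1.536]
contact_force: [0.6, -1.1, -0.6]
opening: 0.251
grasp_force: 59.2
```

```bash
python3 - <<'E'
from h import *
plan(517,183.8,120,87.75)
E
```

```text
clk 4.9 p [513.  -57.6 119.9] yaw 88.0 F [ 0.6 -1.1 -0.6] op 21.5 gf 59.2
turn first 0.0044 then d [ 2.414e+02 -5.500e+00 -1.000e-01]
```

step_arm(
  motion=[
    {"claw":10,"delta_pos":[15,-0.4,0],"turn":0.003},
    {"claw":10,"delta_pos":[30,-0.7,0],"turn":0},
    {"claw":10,"delta_pos":[35,-0.8,0],"turn":0},
    {"claw":10,"delta_pos":[35,-0.8,0],"turn":0},
    {"claw":10,"delta_pos":[35,-0.8,0],"turn":0},
    {"claw":10,"delta_pos":[35,-0.8,0],"turn":0},
    {"claw":10,"delta_pos":[30,-0.7,10],"turn":0},
    {"claw":10,"delta_pos":[18,-0.4,15],"turn":0},
  ],
)

```text
clock: 5.57
eef_pos: [518.9, 178.6, 96.1]
tcp_rot: [3.139, -0.002, 1.526]
contact_force: [0.5, 0.1, -2.1]
opening: 0.254
grasp_force: 59.2
```

step_arm(
  motion=[
    {"claw":10,"delta_pos":[8.4,-0.9,20],"turn":0},
    {"claw":10,"delta_pos":[0,0,10],"turn":0},
    {"claw":10,"delta_pos":[0,0,5],"turn":0},
    {"claw":10,"delta_pos":[0,0,0],"turn":0},
    {"claw":10,"delta_pos":[0,0,0],"turn":0},
  ],
)

```text
clock: 5.98
eef_pos: [517.5, 182.9, 60.5]
tcp_rot: [-3.141, 0.0, 1.527]
contact_force: [-0.3, -0.4, -2.1]
opening: 0.253
grasp_force: 59.2
```

```bash
python3 - <<'E'
from h import *
plan(517,183.8,36,87.75)
im,K,R,t=cam("top"); cv2.imwrite("pics/top1.png",im)
im2,K2,R2,t2=cam("scene"); cv2.imwrite("pics/scene1.png",im2)
plan(517,183.8,36,87.75)
a=cv2.resize(im[155:265,165:275],(400,400),interpolation=cv2.INTER_CUBIC)
u,v=map(int,proj(K2,R2,t2,(517,184,50))); print(u,v)
b=cv2.resize(im2[v-45:v+45,u-45:u+45],(400,400),interpolation=cv2.INTER_CUBIC)
cv2.imwrite("pics/c1.png",cv2.convertScaleAbs(np.hstack([a,b]),alpha=1.6))
E
```

```text
clk 5.98 p [517.5 182.9  60.5] yaw 87.47 F [-0.3 -0.4 -2.1] op 21.6 gf 59.2
turn first -0.0048 then d [ 0.9 -0.6 24.5]
clk 6.08 p [518.2 183.2  61.1] yaw 87.48 F [ 0.2 -0.1 -1.8] op 21.6 gf 59.2
turn first -0.0047 then d [ 0.6 -1.2 25.1]
318 198
```

View pics/c1.png

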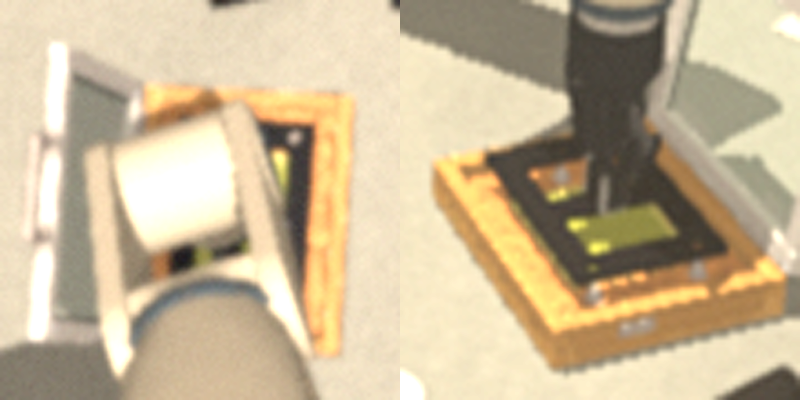

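```bash
python3 - <<'E'
from h import *
d=np.load("scene.npz"); K,R,t=d["K"],d["R"],d["t"]
A=cv2.imread("pics/scene0.png"); B=cv2.imread("pics/scene1.png")
c=np.array([517,183.8]); a=np.radians(87.75); Rz=lambda a:np.array([[np.cos(a),-np.sin(a)],[np.sin(a),np.cos(a)]])
H=np.array([[45,-81],[-45,-81],[0,81]])
u0,v0,s=280,160,5.0
def mk(im,pts,col):
    o=cv2.resize(im[v0:v0+80,u0:u0+80],(400,400),interpolation=cv2.INTER_CUBIC); o=cv2.convertScaleAbs(o,alpha=1.5)
    for X in pts:
        p=proj(K,R,t,X); q=((p-[u0,v0]+.5)*s).round().astype(int); print(X,q); cv2.drawMarker(o,tuple(map(int,q)),col,cv2.MARKER_CROSS,9,1)
    return o
def pts(c,a,L,z): return [(*(c+Rz(a)@l),z) for l in L]
l=mk(A,pts(c,a,H,36.5)+pts(c,a,[[-100,-125],[-100,125],[100,-125]],40),(255,0,0))
m=np.array([517.8,183.2]); C=np.array([[65,95],[65,-95],[-65,95],[-65,-95]])
r=mk(B,pts(m,a,C,58)+pts(m,a,H,58)+pts(c,a,H[:2],36.5),(0,0,255))
cv2.imwrite("pics/c2.png",cv2.resize(np.hstack([l,r]),(800,400)))
E
```

```text
(np.float64(599.7042436446567), np.float64(225.585261554348), 36.5) [301 260]
(np.float64(596.1708602263404), np.float64(135.6546482926829), 36.5) [184 286]
(np.float64(436.06244806450144), np.float64(186.98004507648457), 36.5) [148 153]
(np.float64(637.9776479541835), np.float64(78.96961940604413), 40) [138 336]
(np.float64(388.17038889400277), np.float64(88.78457334581131), 40) [  2 144]
(np.float64(645.8296111059972), np.float64(278.81542665418874), 40) [401 274]
(np.float64(425.42512958147074), np.float64(251.8795698527585), 58) [220 104]
(np.float64(615.2786464672081), np.float64(244.42020485853544), 58) [338 241]
(np.float64(420.3213535327918), np.float64(121.97979514146452), 58) [ 61 136]
(np.float64(610.1748704185292), np.float64(114.52043014724147), 58) [168 279]
(np.float64(600.5042436446566), np.float64(224.98526155434797), 58) [303 236]
(np.float64(596.9708602263404), np.float64(135.05464829268288), 58) [186 262]
(np.float64(436.8624480645014), np.float64(186.38004507648455), 58) [149 129]
(np.float64(599.7042436446567), np.float64(225.585261554348), 36.5) [301 260]
(np.float64(596.1708602263404), np.float64(135.6546482926829), 36.5) [184 286]
```

View pics/c2.png

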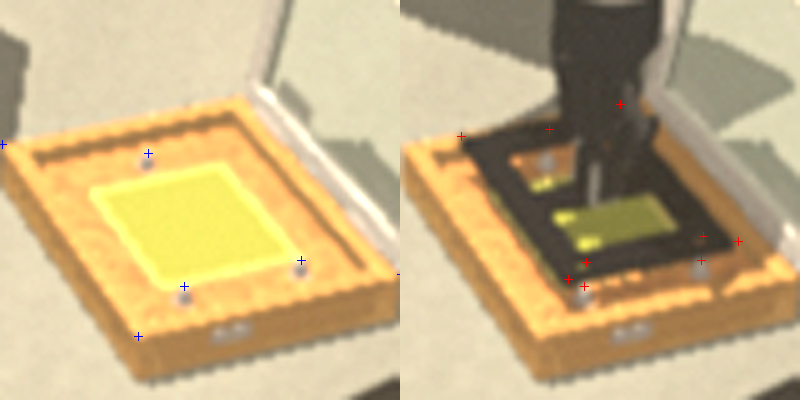

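step_arm(
  motion=[
    {"claw":10,"delta_pos":[0.7,-0.8,6],"turn":-0.004},
    {"claw":10,"delta_pos":[0,0,5],"turn":0},
    {"claw":10,"delta_pos":[0,0,0],"turn":0},
  ],
)

```text
clock: 6.33
eef_pos: [516.3, 184.1, 48.6]
tcp_rot: [-3.141, 0.0, 1.532]
contact_force: [0.0, 0.8, -1.5]
opening: 0.255
grasp_force: 59.2
```

step_arm(
  motion=[
    {"claw":10,"delta_pos":[0,0,2],"turn":0},
    {"claw":10,"delta_pos":[0,0,2],"turn":0},
    {"claw":10,"delta_pos":[0,0,0],"turn":0},
  ],
)

```text
clock: 6.58
eef_pos: [516.5, 184.5, 44.9]
tcp_rot: [-3.141, 0.0, 1.532]
contact_force: [-0.4, 0.3, -1.9]
opening: 0.25
grasp_force: 59.2
```

```bash
python3 - <<'E'
from h import *
plan(517,183.8,36,87.75); print(sense()["wrist_torque"].round(2))
E
```

```text
clk 6.58 p [516.5 184.5  44.9] yaw 87.81 F [-0.4  0.3 -1.9] op 21.4 gf 59.2
turn first 0.001 then d [-0.7  0.5  8.9]
[0.03 0.05 0.03]
```

No contact yet, and the mask bottom should now be just past the pin tips. I'll lower it further.

step_arm(
  motion=[
    {"claw":10,"delta_pos":[0,0,1.5],"turn":0},
    {"claw":10,"delta_pos":[0,0,1.5],"turn":0},
    {"claw":10,"delta_pos":[0,0,0],"turn":0},
  ],
)

```text
clock: 6.83
eef_pos: [516.8, 184.5, 42.1]
tcp_rot: [3.142, 0.0, 1.533]
contact_force: [-0.5, 0.5, -1.3]
opening: 0.252
grasp_force: 59.2
```

```bash
python3 - <<'E'
from h import *
plan(517,183.8,36,87.75); print(sense()["wrist_torque"].round(2))
E
```

```text
clk 6.83 p [516.8 184.5  42.1] yaw 87.81 F [-0.5  0.5 -1.3] op 21.5 gf 59.2
turn first 0.0011 then d [-0.7  0.3  6.1]
[ 0.04 -0.09  0.07]
```

step_arm(
  motion=[
    {"claw":10,"delta_pos":[0,0,1.5],"turn":0},
    {"claw":10,"delta_pos":[0,0,1.5],"turn":0},
    {"claw":10,"delta_pos":[0,0,1],"turn":0},
    {"claw":10,"delta_pos":[0,0,0],"turn":0},
  ],
)

```text
clock: 7.17
eef_pos: [516.7, 184.5, 38.1]
tcp_rot: [-3.142, 0.0, 1.533]
contact_force: [0.5, 0.4, -2.2]
opening: 0.251
grasp_force: 59.2
```

step_arm(
  motion=[
    {"claw":10,"delta_pos":[0,0,1],"turn":0},
    {"claw":10,"delta_pos":[0,0,1],"turn":0},
    {"claw":10,"delta_pos":[0,0,0],"turn":0},
  ],
)

```text
clock: 7.42
eef_pos: [516.8, 184.5, 36.2]
tcp_rot: [3.142, -0.0, 1.533]
contact_force: [0.2, 0.0, -1.4]
opening: 0.253
grasp_force: 59.2
```

```bash
python3 - <<'E'
from h import *
plan(517,183.8,36,87.75); print(sense()["wrist_torque"].round(2))
im2,K2,R2,t2=cam("scene"); cv2.imwrite("pics/scene2.png",im2)
cv2.imwrite("pics/c3.png",cv2.convertScaleAbs(cv2.resize(im2[160:240,280:360],(560,560),interpolation=cv2.INTER_CUBIC),alpha=1.6))
E
```

```text
clk 7.42 p [516.8 184.5  36.2] yaw 87.81 F [ 0.2  0.  -1.4] op 21.6 gf 59.2
turn first 0.001 then d [-0.7  0.3  0.2]
[ 0.06 -0.08  0.03]
```

View pics/c3.png

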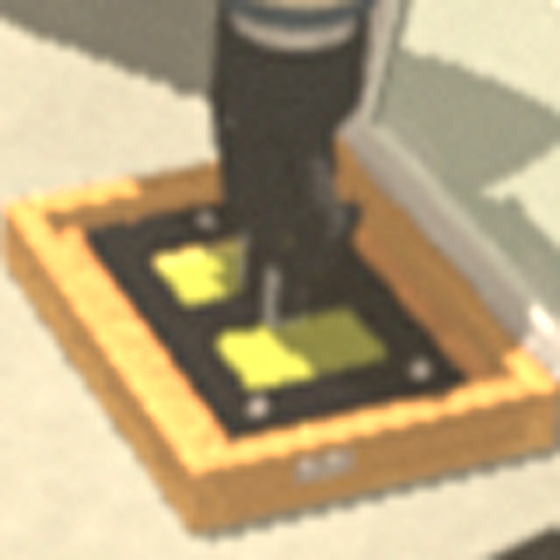

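step_arm(
  motion=[
    {"claw":10,"delta_pos":[0,0,0.7],"turn":0},
    {"claw":50,"delta_pos":[0,0,0],"turn":0},
    {"claw":56,"delta_pos":[0,0,0],"turn":0},
    {"claw":56,"delta_pos":[0,0,0],"turn":0},
    {"claw":56,"delta_pos":[0,0,0],"turn":0},
    {"claw":56,"delta_pos":[0,0,-3],"turn":0},
    {"claw":56,"delta_pos":[0,0,-5],"turn":0},
    {"claw":56,"delta_pos":[0,0,-10],"turn":0},
  ],
)

```text
clock: 8.13
eef_pos: [516.1, 184.3, 53.4]
tcp_rot: [-3.14, 0.001, 1.532]
contact_force: [-0.4, 0.3, 0.2]
opening: 0.654
grasp_force: 0.0
```

step_arm(
  motion=[
    {"claw":56,"delta_pos":[0,0,-20],"turn":0},
    {"claw":56,"delta_pos":[0,0,-35],"turn":0},
    {"claw":56,"delta_pos":[0,0,-35],"turn":-0.05},
    {"claw":56,"delta_pos":[0,0,-35],"turn":-0.12},
    {"claw":56,"delta_pos":[0,0,-35],"turn":-0.12},
    {"claw":56,"delta_pos":[0,0,-35],"turn":-0.12},
    {"claw":56,"delta_pos":[0,0,-35],"turn":-0.12},
    {"claw":56,"delta_pos":[0,0,-35],"turn":-0.12},
  ],
)

```text
clock: 8.8
eef_pos: [516.2, 184.3, 321.7]
tcp_rot: [3.14, 0.0, 2.188]
contact_force: [0.3, 0.8, -0.9]
opening: 0.655
grasp_force: 0.0
```

step_arm(
  motion=[
    {"claw":56,"delta_pos":[0,0,0],"turn":-0.12},
    {"claw":56,"delta_pos":[0,0,0],"turn":-0.12},
    {"claw":56,"delta_pos":[0,0,0],"turn":-0.12},
    {"claw":56,"delta_pos":[0,0,0],"turn":-0.12},
    {"claw":56,"delta_pos":[0,0,0],"turn":-0.12},
    {"claw":56,"delta_pos":[0,0,0],"turn":-0.12},
    {"claw":56,"delta_pos":[0,0,0],"turn":-0.12},
    {"claw":56,"delta_pos":[0,0,0],"turn":-0.08},
  ],
)

```text
clock: 9.47
eef_pos: [516.4, 184.4, 319.6]
tcp_rot: [3.141, 0.001, 3.109]
contact_force: [0.2, -0.2, -0.7]
opening: 0.655
grasp_force: 0.0
```

```bash
cat >> h.py <<'E'
BED=np.array([517.,183.8]); A=np.radians(87.75); BX=np.array([np.cos(A),np.sin(A)]); BY=np.array([-BX[1],BX[0]])
def pull(th,dy=0):
    h=BED+100*BX+dy*BY; s=-235*np.cos(th)+7*np.sin(th); z=40+235*np.sin(th)+7*np.cos(th)
    return np.array([*(h+s*BX),z])
E
python3 - <<'E'
from h import *
plan(517,183.8,300,177.75); print(sense()["qpos"].round(2))
T=cam("top");S=cam("scene")
for th in (1.65,1.7,1.75,1.8,1.85): print(th,pull(th).round(1),"top",[proj(*T[1:],pull(th,d)).round(1).tolist() for d in (-40,40)],"scene",[proj(*S[1:],pull(th,d)).round(1).tolist() for d in (-40,40)])
a=cv2.resize(T[0][180:240,155:215],(400,400),interpolation=cv2.INTER_CUBIC)
b=cv2.resize(S[0][125:185,325:385],(400,400),interpolation=cv2.INTER_CUBIC)
cv2.imwrite("pics/c4.png",cv2.convertScaleAbs(np.hstack([a,b]),alpha=1.5))
cv2.imwrite("pics/scene3.png",S[0])
E
```

```text
clk 9.47 p [516.4 184.4 319.6] yaw 178.13 F [ 0.2 -0.2 -0.7] op 56.0 gf 0.0
turn first 0.0066 then d [-0.6 -0.6 19.6]
[ 0.34  0.16  1.7   0.    1.27 -1.2 ]
1.65 [521.9 309.3 273.7] top [[181.0, 193.1], [178.9, 219.9]] scene [[361.9, 142.2], [350.5, 132.0]]
1.7 [522.4 320.9 272.1] top [[177.2, 193.0], [175.1, 219.7]] scene [[364.9, 142.0], [353.4, 131.9]]
1.75 [522.8 332.5 270. ] top [[173.5, 192.9], [171.4, 219.5]] scene [[367.9, 142.1], [356.3, 132.0]]
1.8 [523.3 343.9 267.3] top [[169.9, 192.8], [167.8, 219.4]] scene [[370.8, 142.2], [359.1, 132.2]]
1.85 [523.7 355.2 264. ] top [[166.5, 192.7], [164.3, 219.2]] scene [[373.6, 142.6], [361.8, 132.5]]
```

View pics/c4.png

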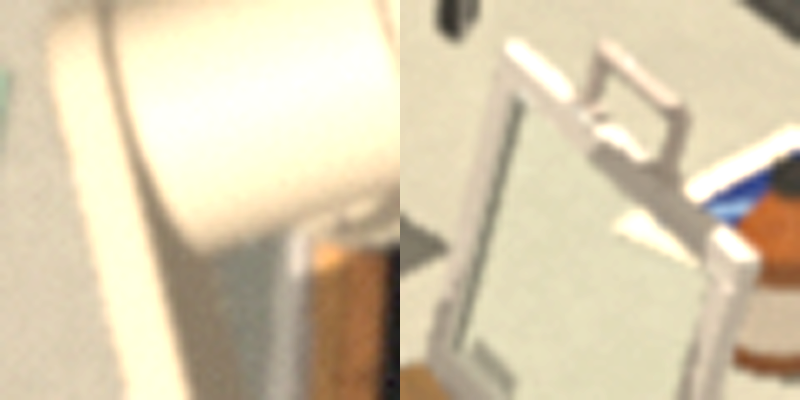

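step_arm(
  motion=[
    {"claw":56,"delta_pos":[0,14,0],"turn":0.006},
    {"claw":56,"delta_pos":[0,30,0],"turn":0},
    {"claw":56,"delta_pos":[0,35,0],"turn":0},
    {"claw":56,"delta_pos":[0,35,0],"turn":0},
    {"claw":56,"delta_pos":[0,20,0],"turn":0},
    {"claw":56,"delta_pos":[0,10,0],"turn":0},
    {"claw":56,"delta_pos":[0,0,10],"turn":0},
    {"claw":56,"delta_pos":[0,0,0],"turn":0},
  ],
)

```text
clock: 10.23
eef_pos: [522.3, 327.4, 306.7]
tcp_rot: [-3.14, -0.002, 3.096]
contact_force: [-0.3, -0.9, -0.5]
opening: 0.654
grasp_force: 0.0
```

step_arm(
  motion=[
    {"claw":56,"delta_pos":[0,0,10],"turn":0},
    {"claw":56,"delta_pos":[0,0,10],"turn":0},
    {"claw":56,"delta_pos":[0,0,10],"turn":0},
    {"claw":56,"delta_pos":[0,0,10],"turn":0},
    {"claw":56,"delta_pos":[0,0,0],"turn":0},
  ],
)

```text
clock: 10.65
eef_pos: [522.1, 327.1, 265.7]
tcp_rot: [-3.139, -0.003, 3.096]
contact_force: [-1.2, -1.2, -0.5]
opening: 0.657
grasp_force: 0.0
```

```bash
python3 - <<'E'
from h import *
plan(522.6,328,268,177.75)
S=cam("scene")
b=cv2.resize(S[0][95:170,315:390],(560,560),interpolation=cv2.INTER_CUBIC)
cv2.imwrite("pics/c5.png",cv2.convertScaleAbs(b,alpha=1.6))
E
```

```text
clk 10.65 p [522.1 327.1 265.7] yaw 177.37 F [-1.2 -1.2 -0.5] op 56.2 gf 0.0
turn first -0.0067 then d [-0.4  0.9 -2.3]
```

View pics/c5.png

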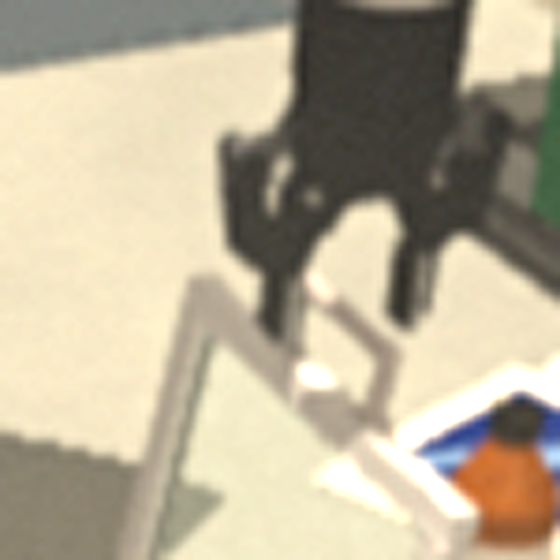

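The fingers straddle the pull bar, so I'll close the gripper.

step_arm(
  motion=[
    {"claw":30,"delta_pos":[0,0,0],"turn":0},
    {"claw":20,"delta_pos":[0,0,0],"turn":0},
    {"claw":12,"delta_pos":[0,0,0],"turn":0},
    {"claw":4,"delta_pos":[0,0,0],"turn":0},
    {"claw":4,"delta_pos":[0,0,0],"turn":0},
    {"claw":4,"delta_pos":[0,0,0],"turn":0},
    {"claw":4,"delta_pos":[0,0,0],"turn":0},
  ],
  force=25,
)

```text
clock: 11.28
eef_pos: [523.4, 328.6, 269.2]
tcp_rot: [3.141, 0.001, 3.097]
contact_force: [-0.6, -0.2, 4.8]
opening: 0.104
grasp_force: 24.6
```

```bash
python3 - <<'E'
from h import *
plan(522.6,328,268,177.75)
p=sense()["eef_pos"]
from scipy.optimize import brentq
y=p[1]; th0=brentq(lambda t:pull(t)[1]-y,1.3,1.9); print("theta",th0,pull(th0))
f=lambda t:np.array([-235*np.cos(t)+7*np.sin(t),235*np.sin(t)+7*np.cos(t)])
ths=np.r_[th0,1.69,1.64,1.58,1.51,1.44,1.37,1.3,1.23,1.16,1.09,1.02,.95,.88,.81,.74,.68,.62,.56,.51,.46:0:-1] if 0 else np.r_[th0,np.arange(1.70,1.5,-.04),np.arange(1.48,.55,-.07),np.arange(.5,-.001,-.04),-0.015]
for a,b in zip(ths[:-1],ths[1:]):
    d=f(b)-f(a); print(f"{b:.3f}: dy {d[0]:.1f} dz {-d[1]:.1f}")
E
```

```text
clk 11.28 p [523.4 328.6 269.2] yaw 177.43 F [-0.6 -0.2  4.8] op 8.9 gf 24.6
turn first -0.0057 then d [ 0.8 -0.6  1.2]
theta 1.7333011992524874 [522.68986867 328.61682806 270.77136792]
1.700: dy -7.7 dz -1.4
1.660: dy -9.3 dz -1.3
1.620: dy -9.4 dz -0.9
1.580: dy -9.4 dz -0.6
1.540: dy -9.4 dz -0.2
1.480: dy -14.1 dz 0.4
1.410: dy -16.4 dz 1.6
1.340: dy -16.2 dz 2.7
1.270: dy -16.0 dz 3.8
1.200: dy -15.7 dz 5.0
1.130: dy -15.3 dz 6.0
1.060: dy -14.8 dz 7.1
0.990: dy -14.3 dz 8.1
0.920: dy -13.7 dz 9.1
0.850: dy -13.0 dz 10.0
0.780: dy -12.3 dz 10.9
0.710: dy -11.5 dz 11.8
0.640: dy -10.7 dz 12.5
0.570: dy -9.8 dz 13.2
0.500: dy -8.8 dz 13.9
0.460: dy -4.6 dz 8.2
0.420: dy -4.3 dz 8.4
0.380: dy -3.9 dz 8.5
0.340: dy -3.6 dz 8.7
0.300: dy -3.2 dz 8.8
0.260: dy -2.9 dz 9.0
0.220: dy -2.5 dz 9.1
0.180: dy -2.1 dz 9.2
0.140: dy -1.8 dz 9.2
0.100: dy -1.4 dz 9.3
0.060: dy -1.0 dz 9.3
0.020: dy -0.7 dz 9.4
-0.015: dy -0.3 dz 8.2
```

step_arm(
  motion=[
    {"claw":4,"delta_pos":[0,-7.7,-1.4],"turn":-0.005},
    {"claw":4,"delta_pos":[0,-9.3,-1.3],"turn":0},
    {"claw":4,"delta_pos":[0,-9.4,-0.9],"turn":0},
    {"claw":4,"delta_pos":[0,-9.4,-0.6],"turn":0},
    {"claw":4,"delta_pos":[0,-9.4,-0.2],"turn":0},
    {"claw":4,"delta_pos":[0,0,0],"turn":0},
  ],
)

```text
clock: 11.78
eef_pos: [521.5, 280.9, 273.3]
tcp_rot: [-3.141, 0.001, 3.1]
contact_force: [2.5, -0.4, 3.8]
opening: 0.105
grasp_force: 25.9
```

```bash
python3 - <<'E'
from h import *
plan(*pull(1.54),177.75)
E
```

```text
clk 11.78 p [521.5 280.9 273.3] yaw 177.64 F [ 2.5 -0.4  3.8] op 8.9 gf 25.9
turn first -0.002 then d [ 0.7  2.6 -1.8]
```

step_arm(
  motion=[
    {"claw":4,"delta_pos":[0,-14.1,0.4],"turn":0},
    {"claw":4,"delta_pos":[0,-16.4,1.6],"turn":0},
    {"claw":4,"delta_pos":[0,-16.2,2.7],"turn":0},
    {"claw":4,"delta_pos":[0,-16.0,3.8],"turn":0},
    {"claw":4,"delta_pos":[0,-15.7,5.0],"turn":0},
    {"claw":4,"delta_pos":[0,-15.3,6.0],"turn":0},
    {"claw":4,"delta_pos":[0,-14.8,7.1],"turn":0},
    {"claw":4,"delta_pos":[0,0,0],"turn":0},
  ],
)

```text
clock: 12.45
eef_pos: [516.9, 171.0, 245.1]
tcp_rot: [-3.139, 0.0, 3.101]
contact_force: [5.6, -2.3, -0.2]
opening: 0.101
grasp_force: 25.4
```

```bash
python3 - <<'E'
from h import *
plan(*pull(1.06),177.75)
E
```

```text
clk 12.45 p [516.9 171.  245.1] yaw 177.65 F [ 5.6 -2.3 -0.2] op 8.6 gf 25.4
turn first -0.0018 then d [ 0.4  4.  -3.3]
```

step_arm(
  motion=[
    {"claw":4,"delta_pos":[0,-14.3,8.1],"turn":0},
    {"claw":4,"delta_pos":[0,-13.7,9.1],"turn":0},
    {"claw":4,"delta_pos":[0,-13.0,10.0],"turn":0},
    {"claw":4,"delta_pos":[0,-12.3,10.9],"turn":0},
    {"claw":4,"delta_pos":[0,-11.5,11.8],"turn":0},
    {"claw":4,"delta_pos":[0,-10.7,12.5],"turn":0},
    {"claw":4,"delta_pos":[0,0,0],"turn":0},
  ],
)

```text
clock: 13.03
eef_pos: [513.3, 96.4, 181.1]
tcp_rot: [-3.14, -0.001, 3.101]
contact_force: [6.9, -2.7, -2.7]
opening: 0.104
grasp_force: 25.3
```

```bash
python3 - <<'E'
from h import *
plan(*pull(.64),177.75)
E
```

```text
clk 13.03 p [513.3  96.4 181.1] yaw 177.67 F [ 6.9 -2.7 -2.7] op 8.9 gf 25.3
turn first -0.0014 then d [-0.3  3.2 -4.9]
```

step_arm(
  motion=[
    {"claw":4,"delta_pos":[-0.4,-9.8,13.2],"turn":0},
    {"claw":4,"delta_pos":[-0.4,-8.8,13.9],"turn":0},
    {"claw":4,"delta_pos":[-0.2,-4.6,8.2],"turn":0},
    {"claw":4,"delta_pos":[0,-4.3,8.4],"turn":0},
    {"claw":4,"delta_pos":[0,-3.9,8.5],"turn":0},
    {"claw":4,"delta_pos":[0,-3.6,8.7],"turn":0},
    {"claw":4,"delta_pos":[0,-3.2,8.8],"turn":0},
    {"claw":4,"delta_pos":[0,-2.9,9.0],"turn":0},
  ],
)

```text
clock: 13.7
eef_pos: [512.2, 57.8, 104.2]
tcp_rot: [-3.141, -0.002, 3.102]
contact_force: [-2.4, -1.3, -0.6]
opening: 0.102
grasp_force: 25.9
```

```bash
python3 - <<'E'
from h import *
plan(*pull(.26),177.75)
E
```

```text
clk 13.7 p [512.2  57.8 104.2] yaw 177.72 F [-2.4 -1.3 -0.6] op 8.7 gf 25.9
turn first -0.0006 then d [ 0.1  0.8 -3. ]
```

step_arm(
  motion=[
    {"claw":4,"delta_pos":[0,-2.5,9.1],"turn":0},
    {"claw":4,"delta_pos":[0,-2.1,9.2],"turn":0},
    {"claw":4,"delta_pos":[0,-1.8,9.2],"turn":0},
    {"claw":4,"delta_pos":[0,-1.4,9.3],"turn":0},
    {"claw":4,"delta_pos":[0,-0.7,6],"turn":0},
    {"claw":4,"delta_pos":[0,-0.3,3.3],"turn":0},
    {"claw":4,"delta_pos":[0,0,0],"turn":0},
    {"claw":4,"delta_pos":[0,0,0],"turn":0},
  ],
)

```text
clock: 14.37
eef_pos: [511.9, 49.2, 58.3]
tcp_rot: [-3.141, -0.002, 3.102]
contact_force: [-3.4, -5.7, -2.6]
opening: 0.102
grasp_force: 26.2
```

step_arm(
  motion=[
    {"claw":4,"delta_pos":[0,-0.3,2.5],"turn":0},
    {"claw":4,"delta_pos":[0,-0.3,2.5],"turn":0},
    {"claw":4,"delta_pos":[0,0,2],"turn":0},
    {"claw":4,"delta_pos":[0,0,0],"turn":0},
  ],
)

```text
clock: 14.7
eef_pos: [511.9, 48.6, 51.3]
tcp_rot: [-3.141, -0.002, 3.102]
contact_force: [-3.0, -5.3, -2.5]
opening: 0.101
grasp_force: 26.2
```

```bash
python3 - <<'E'
from h import *
plan(*pull(0),177.75)
E
```

```text
clk 14.7 p [511.9  48.6  51.3] yaw 177.72 F [-3.  -5.3 -2.5] op 8.6 gf 26.2
turn first -0.0006 then d [0.2 0.2 4.3]
```

step_arm(
  motion=[
    {"claw":4,"delta_pos":[0,0,2],"turn":0},
    {"claw":4,"delta_pos":[0,0,2],"turn":0},
    {"claw":4,"delta_pos":[0,0,1],"turn":0},
    {"claw":4,"delta_pos":[0,0,0],"turn":0},
  ],
)

```text
clock: 15.03
eef_pos: [511.9, 48.4, 46.4]
tcp_rot: [-3.141, -0.002, 3.102]
contact_force: [-4.3, -6.2, -3.7]
opening: 0.099
grasp_force: 26.3
```

step_arm(
  motion=[
    {"claw":4,"delta_pos":[0,0,1],"turn":0},
    {"claw":4,"delta_pos":[0,0,1],"turn":0},
    {"claw":4,"delta_pos":[0,0,0],"turn":0},
  ],
)

```text
clock: 15.28
eef_pos: [511.9, 48.4, 44.5]
tcp_rot: [-3.141, -0.002, 3.102]
contact_force: [-2.7, -6.2, -2.2]
opening: 0.103
grasp_force: 26.4
```

step_arm(
  motion=[
    {"claw":4,"delta_pos":[0,0,1],"turn":0},
    {"claw":4,"delta_pos":[0,0,1],"turn":0},
    {"claw":4,"delta_pos":[0,0,0],"turn":0},
  ],
)

```text
clock: 15.53
eef_pos: [512.0, 48.3, 43.1]
tcp_rot: [-3.141, -0.002, 3.102]
contact_force: [-6.1, -7.4, 6.2]
opening: 0.105
grasp_force: 27.4
```

step_arm(
  motion=[
    {"claw":4,"delta_pos":[0,0,1],"turn":0},
    {"claw":4,"delta_pos":[0,0,0],"turn":0},
    {"claw":4,"delta_pos":[0,0,0],"turn":0},
  ],
)

```text
clock: 15.78
eef_pos: [512.0, 48.3, 43.0]
tcp_rot: [-3.141, -0.002, 3.102]
contact_force: [-11.1, -8.7, 19.2]
opening: 0.102
grasp_force: 28.6
```

step_arm(
  motion=[
    {"claw":21,"delta_pos":[0,0,0],"turn":0},
    {"claw":21,"delta_pos":[0,0,0],"turn":0},
    {"claw":21,"delta_pos":[0,0,0],"turn":0},
    {"claw":21,"delta_pos":[0,0,0],"turn":0},
  ],
)

```text
clock: 16.12
eef_pos: [513.6, 49.2, 42.2]
tcp_rot: [3.141, 0.001, 3.102]
contact_force: [-0.2, -0.1, 0.3]
opening: 0.246
grasp_force: 0.0
```

step_arm(
  motion=[
    {"claw":21,"delta_pos":[0,0,-4],"turn":0},
    {"claw":21,"delta_pos":[0,0,-8],"turn":0},
    {"claw":21,"delta_pos":[0,0,-15],"turn":0},
    {"claw":21,"delta_pos":[0,0,-30],"turn":0},
    {"claw":21,"delta_pos":[0,0,-40],"turn":0},
    {"claw":21,"delta_pos":[0,-35,-20],"turn":0},
    {"claw":21,"delta_pos":[0,-35,0],"turn":0},
    {"claw":21,"delta_pos":[0,-35,0],"turn":0},
  ],
)

```text
clock: 16.78
eef_pos: [510.0, -56.9, 161.9]
tcp_rot: [-3.141, 0.005, 3.103]
contact_force: [0.8, -0.6, -0.6]
opening: 0.25
grasp_force: 0.0
```

```bash
python3 - <<'E'
from h import *
plan(*pull(0),177.75)
S=cam("scene"); T=cam("top")
a=cv2.resize(T[0][155:265,165:275],(400,400),interpolation=cv2.INTER_CUBIC)
b=cv2.resize(S[0][140:250,265:375],(400,400),interpolation=cv2.INTER_CUBIC)
cv2.imwrite("pics/c6.png",cv2.convertScaleAbs(np.hstack([a,b]),alpha=1.6))
u=proj(*S[1:],pull(0)); print(((u-[265,140])*400/110).round(), ((proj(*T[1:],pull(0))-[165,155])*400/110).round())
E
```

```text
clk 16.78 p [510.  -56.9 161.9] yaw 177.82 F [ 0.8 -0.6 -0.6] op 21.3 gf 0.0
turn first 0.0011 then d [  2.4 105.8 114.9]
[ 68. 243.] [382. 226.]
```

View pics/c6.png

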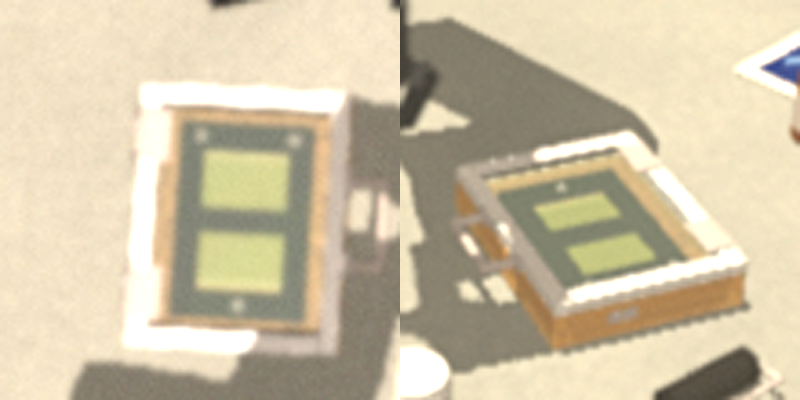

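The lid lies flat on the rim and all three pins show through the mask's holes under the glass. In this crop the pull bar is at about (380,225) in the top view and (465,243) in the scene view, which matches the prediction for a shut lid. The arm is clear, so I'm handing in the job.

```bash
python3 -c "
from rig import *
print(sign_off())"
```

```text
the job is handed in; nothing more can be done
None
```

The masking frame is on all three pins and the lid was lowered under grip until shut; the final pictures show this, and the job was handed in at about 17 s (no verdict was returned).

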